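# Feel out the dragging wheel hub

### The arm

A 6-joint arm with a two-finger parallel gripper is mounted at the origin on the work surface. World frame = base frame: x ahead of the robot, y to its left, z up, the work surface at z = 0. Lengths are in m, angles in rad, forces in N, time in s.
With the tool pointing down it reaches from about 0.375 to 0.9 m from the base axis. Payload 3.1 kg.
Tool frame: the origin (TCP) lies between the finger pads; the fingertips stand robot.tip_extent ahead of it and the grasp point (between the pads) lies 3 mm ahead of it (robot.tip_extent is the distance from the TCP to the fingertips, in m); z points along the fingers, x is the direction in which the jaws open and shut, and the axes are right-handed (so a half turn about z gives the same grasp; the last joint's range is limited). The gripper opens to 87 mm and grips with 3 to 60 N. Pads are 19 mm wide; open, the fingers measure 117 mm over their backs; the gripper's body (75 mm by 190 mm) begins 51 mm behind the grasp point.
Start: joints at [-1.514, 0.527, 1.433, -0, 1.181, -0.178], TCP at [0.146, -0.608, 0.245] pointing down, gripper open.
Joint ranges: [-3.08, 3.08], [-0.75, 2.2], [0.22, 2.44], [-1.43, 4.57], [0, 2.65], [-2.85, 2.85]. Speed limits (rad/s): [2.79, 2.79, 3.14, 3.14, 3.14, 3.14].

### API

Orientations are given as a unit quaternion [x, y, z, w].
In Python, from rig import robot, cams gives the robot as it stands.
- The arm moves only by the tool carry_out, never from a script. Its argument "steps" is a list of rows, each a list of 3 entries, a list of its own where there are three numbers: the shift along the world's x, y, z in cm, then the turn about the world's z in degrees, then the closure, from 0 (fully open) to 1 (shut). In form: [[[dx, dy, dz], spin, fingers], ...]. A call has 1 to 10 rows; each row shifts and turns the pose as measured when the row begins; what a row does not reach is not made up. A row lasts 1/10 s, in which the tool goes at most 50 mm and 8.59 degrees, less where a joint would pass 70% of its speed; a pose out of reach is approached as far as the arm can. A call with a gripper value outside its range is refused whole. The fingers move at their own pace and stop on an object; "squeeze" is the grip in N (left out, the last holds). Time passes only in rows, so rows that do not move let the fingers close. It gives the time, the measured TCP pose, the force and the opening at its end, in the units of the state.
- robot.get_obs(): the state, without advancing time (a new reading comes with each control period).
- cams.camera(name): name is "side" or "top" or "wrist"; returns a dict with "pixels" (384x512x3 uint8, red, green, blue), "fx", "fy", "cx", "cy" (pixels), "eye" and "rotation" of the camera in the world. Camera axes: x right, y up, looking along -z (the intrinsics and any distortion apply to the point x, -y, -z); pixel columns grow to the right and rows downward; lengths in m; the calibration is good to about 2 mm. A picture is of the moment at which its call begins. There is no depth.
- robot.hand_in(): hands the job in, once; it reports no verdict.
The state is a dict: "time": time; "q": joint angles; "joint_velocities": joint speeds; "joint_torque": joint torques, N m; "position": TCP position; "tool_rot": TCP orientation; "ft_force": force on the tool from outside, world axes, zero at the start; "moment": the same for the moment, N m; "grip_width": finger opening in m.
Only numpy, scipy, OpenCV 4.12 (cv2) and the standard library are available. Lean on these libraries where they do the work, as an engineer would, in place of code of your own. Each camera call takes 0.05 s, during which the arm holds its last target. There are 200 camera calls.

### The job

One of the three spare running-wheel hubs in the oak rack has a bad bearing: it drags, and soon binds. Test them in the rack first: turn each orange wing gently about a quarter turn and leave it there, but as soon as one drags, stop and do not force it. Then lift the bad hub out and set it gently down, upright and flat, well inside the blue tray; leave the two free-running hubs in the rack with their wings turned, and the hide, dish, jar and tong where they are.

Things in the scene. Friction and masses are not known exactly. Their poses are not given: they have to be found in the camera images.
- hub_a: one of three look-alike running-wheel hubs standing in the rack: dark steel square foot 52 x 52 mm and 16 mm high, steel bearing housing above it, orange flange (56 mm across, 31 to 39 mm above the origin) carrying an orange upright wing 66 mm long, 14 mm thick, from 39 to 71 mm above the origin. About 370 g. Origin at the centre of the foot's underside, z up. Which of the three is bad cannot be seen
- wing_a (a point): point on the bearing's axis, 62 mm above the hub's origin, in the wing (9 mm below its top). Its x axis runs along the wing's length (66 mm), y across its thickness (14 mm), z up; it turns with the wing
- rotor_a (a joint): wing angle against the foot, rad, counter-clockwise from above; 0 = wing square across the rack (its x). Starts within 0.3 of 0, may be turned either way, stays where left. Two hubs run free over a full turn at 0.02 N m or less; the bad one drags at once at about 0.12 N m and binds hard at 0.6 either side of 0. Up to 0.3 N m is gentle; about 0.5 N m wrenches the hub too hard against the rack
- hub_b: one of three look-alike running-wheel hubs standing in the rack: dark steel square foot 52 x 52 mm and 16 mm high, steel bearing housing above it, orange flange (56 mm across, 31 to 39 mm above the origin) carrying an orange upright wing 66 mm long, 14 mm thick, from 39 to 71 mm above the origin. About 370 g. Origin at the centre of the foot's underside, z up. Which of the three is bad cannot be seen
- wing_b (a point): point on the bearing's axis, 62 mm above the hub's origin, in the wing (9 mm below its top). Its x axis runs along the wing's length (66 mm), y across its thickness (14 mm), z up; it turns with the wing
- rotor_b (a joint): wing angle against the foot, rad, counter-clockwise from above; 0 = wing square across the rack (its x). Starts within 0.3 of 0, may be turned either way, stays where left. Two hubs run free over a full turn at 0.02 N m or less; the bad one drags at once at about 0.12 N m and binds hard at 0.6 either side of 0. Up to 0.3 N m is gentle; about 0.5 N m wrenches the hub too hard against the rack
- hub_c: one of three look-alike running-wheel hubs standing in the rack: dark steel square foot 52 x 52 mm and 16 mm high, steel bearing housing above it, orange flange (56 mm across, 31 to 39 mm above the origin) carrying an orange upright wing 66 mm long, 14 mm thick, from 39 to 71 mm above the origin. About 370 g. Origin at the centre of the foot's underside, z up. Which of the three is bad cannot be seen
- wing_c (a point): point on the bearing's axis, 62 mm above the hub's origin, in the wing (9 mm below its top). Its x axis runs along the wing's length (66 mm), y across its thickness (14 mm), z up; it turns with the wing
- rotor_c (a joint): wing angle against the foot, rad, counter-clockwise from above; 0 = wing square across the rack (its x). Starts within 0.3 of 0, may be turned either way, stays where left. Two hubs run free over a full turn at 0.02 N m or less; the bad one drags at once at about 0.12 N m and binds hard at 0.6 either side of 0. Up to 0.3 N m is gentle; about 0.5 N m wrenches the hub too hard against the rack
- rack: pale oak block 90 (x) x 330 (y) x 30 mm, fixed, with three square recesses in a row along its y, 115 mm apart, 15 mm deep, about 55 mm wide: a hub's foot stands in each with 1 to 2 mm play and can turn there only a few degrees; the recess floor is 15 mm above the origin. Origin at the centre of its underside
- tray: blue square open reject tray 150 x 150 mm, walls 25 mm high and 5 mm thick, floor 5 mm thick, fixed. Origin at the centre of its underside
- hide: white plastic animal hide, 114 x 144 x 70 mm, origin at the centre of its underside; bystander
- dish: glass feeding dish, 100 mm across, 35 mm high, origin at the centre of its underside; bystander
- jar: clear plastic jar with green twist cap, 64 mm across, 90 mm high, origin at the centre of its underside; bystander
- tong: steel tong lying flat, 220 mm long along its x, 32 mm wide, 14 mm high, origin at the middle of its underside; bystander
There are look-alikes about, which are no part of the job. Leave any pink or purple look-alike of the hub_a alone.

How it is judged:
By the outcome, as a careful person would: the job done as asked, in the order asked, and still so for the second after the job is handed in, with the robot touching nothing.
It also fails if it takes over 72 s, if anything falls off the work surface, if the arm or the gripper's body presses on something with over 40 N, if the wrist force passes 120 N, or if a joint passes its speed limit or range.

## Working session

There is one attempt and no reset: what is moved stays moved. The work goes in short steps, Python scripts to look and compute and a tool call to move; the robot and the scene stay as the last step left them, time stands still between calls to the robot, and variables do not carry over. Pictures are saved under pics/ and viewed, about 8 in all and at most 12, crops included, and the job is handed in when it is done.

Besides the shell and the picture viewer there is one more tool, called after "Call:" as name(argument=value, ...), one argument or row to a line, values as JSON. carry_out: Moves the arm, as the interface text tells. Its arguments: {"type":"object","properties":{"steps":{"type":"array"},"squeeze":{"type":"number"}},"required":["steps"]}

```bash
ls; mkdir -p pics; cat > h.py <<'E'
import numpy as np, cv2
from rig import robot, cams
def snap(name,fn=None):
    c=cams.camera(name)
    if fn: cv2.imwrite('pics/'+fn,c['pixels'][:,:,::-1]); np.savez('pics/'+fn+'.npz',**{k:v for k,v in c.items() if not isinstance(v,str)})
    return c
def ray(c,u,v):
    d=np.array([(u-c['cx'])/c['fx'],-(v-c['cy'])/c['fy'],-1.])
    return np.array(c['eye']),np.array(c['rotation'])@d
def atz(c,u,v,z):
    e,d=ray(c,u,v); return e+d*(z-e[2])/d[2]
def proj(c,p):
    q=np.array(c['rotation']).T@(np.array(p)-c['eye']); return np.array([c['cx']-c['fx']*q[0]/q[2],c['cy']+c['fy']*q[1]/q[2]])
def tri(obs):
    A=np.zeros((3,3));b=np.zeros(3)
    for c,u,v in obs:
        e,d=ray(c,u,v);d=d/np.linalg.norm(d);P=np.eye(3)-np.outer(d,d);A+=P;b+=P@e
    return np.linalg.solve(A,b)
E
python3 - <<'E'
from h import *
for n in ('top','side','wrist'):
    c=snap(n,n+'0.png'); print(n,{k:v for k,v in c.items() if k!='pixels'})
print(robot.get_obs(),robot.tip_extent)
a=[cv2.imread(f'pics/{n}0.png') for n in('top','side')]
E
```

```text
pics
top {'fx': 446.6705833640053, 'fy': 446.6705833640053, 'cx': 259.06171381353636, 'cy': 188.36054888542367, 'eye': array([0.42251114, 0.06060559, 1.38805962]), 'rotation': array([-0.0508523 ,  0.05180968,  0.70584627, -0.70463526])}
side {'fx': 473.1304195438636, 'fy': 473.1304195438636, 'cx': 252.05023029394678, 'cy': 202.4119536648642, 'eye': array([ 0.57491695, -0.73885451,  0.93056941]), 'rotation': array([ 0.37626273, -0.00594345, -0.01558028,  0.92636294])}
wrist {'fx': 324.6110244140738, 'fy': 324.6110244140738, 'cx': 258.4574098024296, 'cy': 192.11355115790292, 'eye': array([ 0.21317218, -0.59124714,  0.38376608]), 'rotation': array([-0.09934204,  0.08004624, -0.61340404,  0.77939672])}
{'time': 0.15, 'q': array([-1.51348943e+00,  5.28250876e-01,  1.43360933e+00, -1.24861590e-05,
        1.18139871e+00, -1.78489018e-01]), 'joint_velocities': array([-0.00225649, -0.00525153, -0.00276863,  0.00018166, -0.00109883,
       -0.00085438]), 'joint_torque': array([ 1.34480720e-04, -4.40430808e+01, -1.76841938e+01,  6.33183215e-02,
        5.52068884e-02, -1.07531871e-04]), 'position': array([ 0.14601204, -0.60716374,  0.24379705]), 'tool_rot': array([ 7.85372749e-01, -6.19022577e-01, -5.56679527e-04, -6.19875299e-04]), 'ft_force': array([-0.96771195,  0.05169791, -0.09444181]), 'moment': array([-0.01986278,  0.00158626, -0.05156871]), 'grip_width': 0.08723702827701699} 0.022
```

```bash
sed -i "s/    if fn: cv2/    c=dict(c); c['rotation']=Rotation.from_quat(c['rotation']).as_matrix()\n    if fn: cv2/; 1a from scipy.spatial.transform import Rotation" h.py; sed -n 1,9p h.py
python3 - <<'E'
import cv2
for n in('top','side'):
    i=cv2.imread(f'pics/{n}0.png'); cv2.imwrite(f'pics/{n}0b.png',cv2.resize(i,(768,576),interpolation=cv2.INTER_CUBIC))
E
```

```text
import numpy as np, cv2
from scipy.spatial.transform import Rotation
from rig import robot, cams
def snap(name,fn=None):
    c=cams.camera(name)
    c=dict(c); c['rotation']=Rotation.from_quat(c['rotation']).as_matrix()
    if fn: cv2.imwrite('pics/'+fn,c['pixels'][:,:,::-1]); np.savez('pics/'+fn+'.npz',**{k:v for k,v in c.items() if not isinstance(v,str)})
    return c
def ray(c,u,v):
```

View pics/top0b.png

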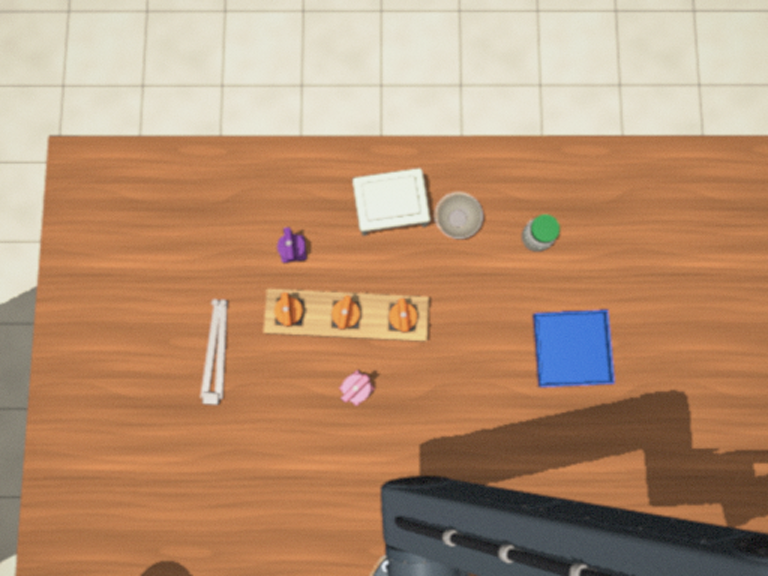

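View pics/side0b.png

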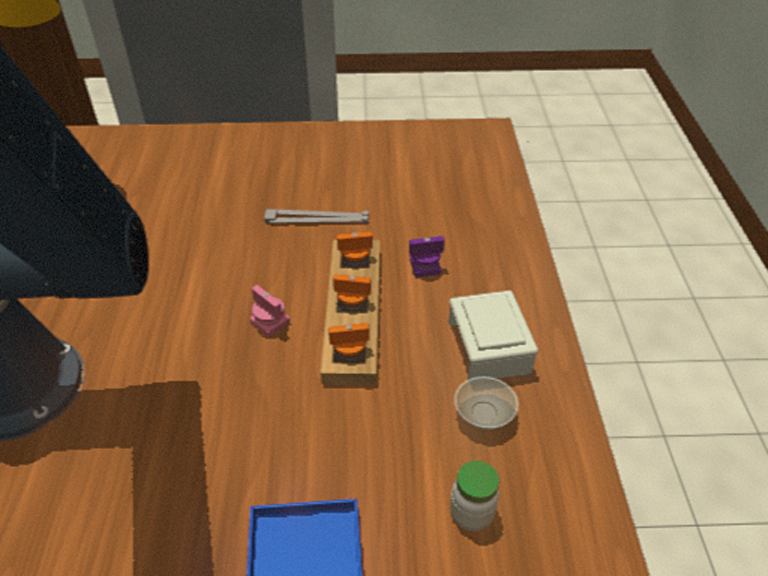

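Top view (at 1.5x): hubs with orange wings at (288,309), (346,313), (403,315); tray at about (573,348). The side view shows the same wings at (354,236), (352,279), (349,327). Pink and purple are the decoys.

```bash
cat >> h.py <<'E'
def load(fn):
    d=dict(np.load('pics/'+fn+'.npz')); 
    if d['rotation'].shape==(4,): d['rotation']=Rotation.from_quat(d['rotation']).as_matrix()
    return d
E
python3 - <<'E'
from h import *
t=load('top0.png');s=load('side0.png')
for a,b in zip([(288,309),(346,313),(403,315)],[(354,236),(352,279),(349,327)]):
    p=tri([(t,a[0]/1.5,a[1]/1.5),(s,b[0]/1.5,b[1]/1.5)]);print(p.round(4), proj(t,p)*1.5,proj(s,p)*1.5)
r=np.array([atz(t,u/1.5,v/1.5,.03) for u,v in[(266,290),(428,297),(427,340),(263,332)]]);print(r.round(3),r.mean(0))
r=np.array([atz(t,u/1.5,v/1.5,.025) for u,v in[(534,314),(606,310),(613,381),(539,387)]]);print(r.round(3),r.mean(0))
print('tri tray corners',tri([(t,534/1.5,314/1.5),(s,356/1.5,501/1.5)]),tri([(t,539/1.5,387/1.5),(s,253/1.5,507/1.5)]))
o=robot.get_obs();R=Rotation.from_quat(o['tool_rot']).as_matrix();print(R.round(3))
E
```

```text
[0.5623 0.2552 0.0867] [287.93124412 308.39762833] [353.3646407  236.12309876]
[0.556  0.1422 0.0859] [345.82293534 311.52463521] [350.34066349 279.30918149]
[0.5511 0.031  0.0861] [402.85666719 313.92625702] [347.70852445 327.24060286]
[[ 0.606  0.309  0.03 ]
 [ 0.591 -0.022  0.03 ]
 [ 0.504 -0.019  0.03 ]
 [ 0.52   0.313  0.03 ]] [0.5553884  0.14543902 0.03      ]
[[ 0.557 -0.238  0.025]
 [ 0.565 -0.386  0.025]
 [ 0.421 -0.393  0.025]
 [ 0.409 -0.243  0.025]] [ 0.48779562 -0.31514045  0.025     ]
tri tray corners [ 0.55848628 -0.23958079  0.01844403] [ 0.41220028 -0.24425031  0.01839887]
[[ 0.234 -0.972 -0.   ]
 [-0.972 -0.234  0.002]
 [-0.002 -0.    -1.   ]]
```

Call:
carry_out(
  steps=[
    [[2.5, 4, 0], -2, 0],
    [[2.5, 4, 0], -2, 0],
    [[2.5, 4, 0], -2, 0],
    [[2.5, 4, 0], -2, 0],
    [[2.5, 4, 0], -2, 0],
    [[2.5, 4, 0], -2, 0],
    [[2.5, 4, 0], -2, 0],
    [[2.5, 4, 0], -2, 0],
    [[2.5, 4, 0], 0, 0],
    [[2.5, 4, 0], 0, 0],
  ],
)

```text
time: 1.15
position: [0.398, -0.1978, 0.2417]
tool_rot: [-0.682, 0.731, -0.001, -0.001]
ft_force: [0.8, -0.1, -0.0]
grip_width: 0.0871
```

Call:
carry_out(
  steps=[
    [[2.5, 4, 0.2], 0, 0],
    [[2.5, 4, 0.2], 0, 0],
    [[2.0, 4, 0], 0, 0],
    [[1, 4, 0], 0, 0],
    [[0, 4, 0], 0, 0],
    [[0, 2, 0], 0, 0],
    [[0, 0, 0], 0, 0],
    [[0, 0, 0], 0, 0],
  ],
)

```text
time: 1.95
position: [0.4825, 0.0372, 0.2455]
tool_rot: [-0.686, 0.728, -0.001, 0.0]
ft_force: [-0.7, -0.5, -0.2]
grip_width: 0.0866
```

```bash
python3 - <<'E'
from h import *
c=snap('wrist','w1.png'); print(c['eye'],robot.get_obs()['position'])
cv2.imwrite('pics/w1b.png',cv2.resize(cv2.imread('pics/w1.png'),(768,576),interpolation=cv2.INTER_CUBIC))
E
```

```text
[0.55116116 0.03321796 0.38569808] [0.48248687 0.03692503 0.24544361]
```

View pics/w1b.png

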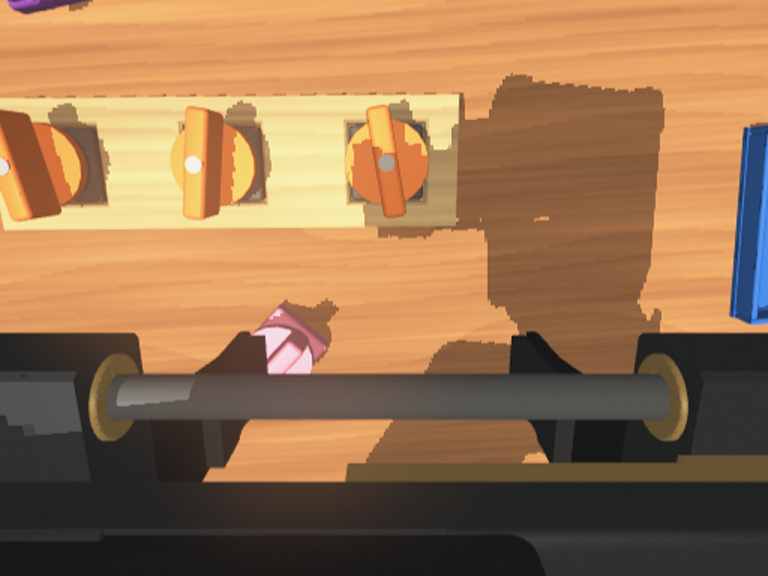

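```bash
python3 - <<'E'
from h import *
c=load('w1.png');t=load('top0.png');s=load('side0.png')
f=lambda u,v,z=.086:atz(c,u/1.5,v/1.5,z)
for n,m,a,b in [('1',(387,163),(376,107),(395,215)),('2',(193,164),(197,109),(194,217))]:
    p,q,r=f(*m),f(*a),f(*b);d=q-r;print(n,p,(q+r)/2,'yawdeg',np.degrees(np.arctan2(d[1],d[0])),np.linalg.norm(d))
print('3',f(3,167))
for w,a,b in [((387,163),(403,315),(349,327)),((193,164),(346,313),(352,279)),((3,167),(288,309),(354,236))]:
    print(tri([(c,w[0]/1.5,w[1]/1.5),(t,a[0]/1.5,a[1]/1.5),(s,b[0]/1.5,b[1]/1.5)]).round(4), tri([(c,w[0]/1.5,w[1]/1.5),(s,b[0]/1.5,b[1]/1.5)]).round(4))
a,b=f(463,94,.03),f(458,228,.03);print('rack end',a,b); print(f(0,98,.03))
E
```

```text
1 [0.5504031  0.03359419 0.086     ] [0.55075926 0.03431552 0.086     ] yawdeg 6.872729802026127 0.06328331431529172
2 [0.55662743 0.14912217 0.086     ] [0.55627822 0.14769995 0.086     ] yawdeg -10.660249246305053 0.0629018889752419
3 [0.56157407 0.26265849 0.086     ]
[0.5509 0.0322 0.0848] [0.5518 0.0336 0.0836]
[0.5562 0.1448 0.086 ] [0.5578 0.153  0.0762]
[0.5619 0.2559 0.0893] [0.5627 0.275  0.0701]
rack end [ 0.59283131 -0.0209272   0.03      ] [ 0.50125097 -0.01544654  0.03      ]
[0.60890061 0.29578797 0.03      ]
```

The wrist camera stands straight over the first hub (dot at (387,163)), so that fix is good. Hub 1 is at (0.5505, 0.0336), wing yaw about 7°, wing top about 0.086. I'll grasp its wing.

Call:
carry_out(
  steps=[
    [[3.4, -0.2, -2], 5.2, 0],
    [[3.4, -0.15, -2], 5.2, 0],
    [[0, 0, -4], 0, 0],
    [[0, 0, -4], 0, 0],
    [[0, 0, -2], 0, 0],
    [[0, 0, -1], 0, 0],
    [[0, 0, 0], 0, 0],
    [[0, 0, 0], 0, 0],
  ],
)

```text
time: 2.8
position: [0.5565, 0.0207, 0.0921]
tool_rot: [0.746, -0.666, 0.006, -0.002]
ft_force: [0.5, 0.5, 1.5]
grip_width: 0.0871
```

Call:
carry_out(
  steps=[
    [[-0.6, 1.3, 0], 0.5, 0],
    [[0, 0, 0], 0, 0],
    [[0, 0, -0.8], 0, 0],
    [[0, 0, 0], 0, 0],
  ],
)

```text
time: 3.2
position: [0.5522, 0.0346, 0.0879]
tool_rot: [0.749, -0.662, 0.009, -0.004]
ft_force: [0.5, 0.1, -1.3]
grip_width: 0.0869
```

```bash
python3 - <<'E'
from h import *
o=robot.get_obs(); print(o['position'],o['tool_rot'],o['ft_force'],o['moment'],o['grip_width'])
E
```

```text
[0.5522278  0.0345708  0.08787683] [ 0.74909823 -0.66238306  0.00909705 -0.0042157 ] [ 0.47885825  0.14974524 -1.27894644] [-0.03026254  0.02681813 -0.00260694] 0.08687600196895617
```

Call:
carry_out(
  steps=[
    [[-0.2, -0.1, -0.5], 0, 0],
    [[0, 0, 0], 0, 0],
  ],
)

```text
time: 3.4
position: [0.5504, 0.0338, 0.0829]
tool_rot: [0.749, -0.662, 0.01, -0.004]
ft_force: [0.9, 0.4, 0.8]
grip_width: 0.0868
```

Call:
carry_out(
  steps=[
    [[0, 0, 0], 0, 0.7],
    [[0, 0, 0], 0, 0.7],
    [[0, 0, 0], 0, 0.9],
    [[0, 0, 0], 0, 0.9],
    [[0, 0, 0], 0, 0.9],
    [[0, 0, 0], 0, 0.9],
  ],
  squeeze=8,
)

```text
time: 4.0
position: [0.5507, 0.0334, 0.0827]
tool_rot: [0.749, -0.662, 0.01, -0.005]
ft_force: [-0.3, 0.2, 0.3]
grip_width: 0.0466
```

```bash
cat > o.py <<'E'
from h import *
o=robot.get_obs(); R=Rotation.from_quat(o['tool_rot']).as_matrix()
print(o['time'],'pos',o['position'].round(4),'xang',np.degrees(np.arctan2(R[1,0],R[0,0])).round(2),'zax',R[:,2].round(3),'F',o['ft_force'].round(2),'M',o['moment'].round(3),'w',round(o['grip_width'],4),'q',o['q'].round(2))
E
python3 o.py
```

```text
4.0 pos [0.5507 0.0334 0.0827] xang -82.96 zax [ 0.021 -0.006 -1.   ] F [-0.29  0.16  0.3 ] M [-0.055  0.01   0.009] w 0.0466 q [-0.14  0.67  1.76 -0.    0.7   1.31]
```

Call:
carry_out(
  steps=[
    [[0, 0, 0], 0, 0.9],
    [[0, 0, 0], 0, 0.9],
    [[0, 0, 0], 0, 0.9],
    [[0, 0, 0], 0, 0.9],
    [[0, 0, 0], 0, 0.9],
    [[0, 0, 0], 0, 0.9],
  ],
)

```text
time: 4.6
position: [0.5508, 0.0335, 0.0828]
tool_rot: [0.749, -0.662, 0.01, -0.005]
ft_force: [-0.3, 0.4, 0.3]
grip_width: 0.0138
```

```bash
python3 o.py
```

```text
4.6 pos [0.5508 0.0335 0.0828] xang -82.96 zax [ 0.021 -0.006 -1.   ] F [-0.25  0.44  0.32] M [0.07  0.036 0.017] w 0.0138 q [-0.14  0.67  1.76 -0.    0.7   1.31]
```

Call:
carry_out(
  steps=[
    [[0, 0, 0], 3, 0.9],
    [[0, 0, 0], 3, 0.9],
  ],
)

```text
time: 4.8
position: [0.5509, 0.0336, 0.0828]
tool_rot: [0.784, -0.621, 0.009, -0.005]
ft_force: [0.3, 0.6, -0.6]
grip_width: 0.0142
```

```bash
python3 o.py
```

```text
4.8 pos [0.5509 0.0336 0.0828] xang -76.79 zax [ 0.021 -0.003 -1.   ] F [ 0.25  0.59 -0.57] M [0.153 0.008 0.013] w 0.0142 q [-0.14  0.67  1.76 -0.    0.69  1.2 ]
```

Call:
carry_out(
  steps=[
    [[0, 0, 0], 3, 0.9],
    [[0, 0, 0], 3, 0.9],
  ],
)

```text
time: 5.0
position: [0.551, 0.0337, 0.0828]
tool_rot: [0.816, -0.577, 0.009, -0.006]
ft_force: [-0.2, 0.5, -0.7]
grip_width: 0.0141
```

```bash
python3 o.py
```

```text
5.0 pos [0.551  0.0337 0.0828] xang -70.55 zax [ 0.022 -0.001 -1.   ] F [-0.16  0.48 -0.74] M [0.105 0.034 0.012] w 0.0141 q [-0.14  0.67  1.76  0.    0.69  1.09]
```

Call:
carry_out(
  steps=[
    [[0, 0, 0], 4, 0.9],
    [[0, 0, 0], 4, 0.9],
  ],
)

```text
time: 5.2
position: [0.551, 0.0337, 0.0828]
tool_rot: [0.856, -0.517, 0.009, -0.007]
ft_force: [0.6, -0.1, 0.6]
grip_width: 0.0143
```

```bash
python3 o.py
```

```text
5.2 pos [0.551  0.0337 0.0828] xang -62.25 zax [ 0.022  0.003 -1.   ] F [ 0.56 -0.1   0.58] M [0.068 0.097 0.063] w 0.0143 q [-0.14  0.67  1.76  0.01  0.7   0.94]
```

Call:
carry_out(
  steps=[
    [[0, 0, 0], 2, 0.9],
  ],
)

```text
time: 5.3
position: [0.551, 0.0337, 0.0828]
tool_rot: [0.865, -0.501, 0.008, -0.007]
ft_force: [0.3, -1.5, 1.0]
grip_width: 0.0142
```

```bash
python3 o.py
```

```text
5.3 pos [0.551  0.0337 0.0828] xang -60.13 zax [ 0.022  0.003 -1.   ] F [ 0.27 -1.47  0.97] M [ 0.033  0.079 -0.079] w 0.0142 q [-0.14  0.67  1.76  0.01  0.7   0.9 ]
```

Call:
carry_out(
  steps=[
    [[0, 0, 0], 2, 0.9],
  ],
)

```text
time: 5.4
position: [0.551, 0.0337, 0.0828]
tool_rot: [0.874, -0.485, 0.008, -0.007]
ft_force: [-0.5, 0.5, 0.1]
grip_width: 0.0141
```

```bash
python3 o.py
```

```text
5.4 pos [0.551  0.0337 0.0828] xang -58.05 zax [ 0.021  0.004 -1.   ] F [-0.55  0.48  0.09] M [ 0.06   0.009 -0.07 ] w 0.0141 q [-0.15  0.67  1.76  0.01  0.7   0.86]
```

```bash
cat > m.py <<'E'
from h import *
m=[];f=[];t=[]
for i in range(8):
    cams.camera('top'); o=robot.get_obs(); m.append(o['moment']);f.append(o['ft_force']);t.append(o['joint_torque'][5])
m=np.array(m); print('Mz',m[:,2].round(3)); print('meanM',m.mean(0).round(3),'F',np.mean(f,0).round(2),'tau6',np.round(t,4),'t',o['time'])
E
python3 m.py; python3 o.py
```

```text
Mz [0.005 0.057 0.01  0.028 0.02  0.002 0.026 0.04 ]
meanM [0.028 0.052 0.023] F [-0.07  0.33  0.4 ] tau6 [-0.073  -0.1169 -0.0199  0.0125  0.0189  0.0184  0.0169  0.0156] t 5.8
5.8 pos [0.551  0.0337 0.0828] xang -58.14 zax [ 0.021  0.004 -1.   ] F [0.61 0.71 0.47] M [-0.001  0.062  0.04 ] w 0.0139 q [-0.15  0.67  1.76  0.01  0.7   0.86]
```

Call:
carry_out(
  steps=[
    [[0, 0, 0], 1, 0.9],
    [[0, 0, 0], 1, 0.9],
    [[0, 0, 0], 1, 0.9],
  ],
)

```text
time: 6.1
position: [0.5511, 0.0337, 0.0828]
tool_rot: [0.887, -0.461, 0.008, -0.007]
ft_force: [-0.1, -0.1, -0.8]
grip_width: 0.0137
```

```bash
python3 o.py;python3 m.py; python3 o.py
```

```text
6.1 pos [0.5511 0.0337 0.0828] xang -54.96 zax [ 0.021  0.005 -1.   ] F [-0.14 -0.13 -0.81] M [ 0.019  0.043 -0.066] w 0.0137 q [-0.15  0.67  1.76  0.01  0.7   0.8 ]
Mz [ 0.021 -0.004 -0.008  0.041  0.002  0.014  0.049  0.063]
meanM [-0.008  0.066  0.022] F [-0.03 -0.07  0.13] tau6 [-0.0414 -0.0544 -0.0005  0.0144  0.0186  0.0197  0.02    0.0201] t 6.5
6.5 pos [0.551  0.0337 0.0828] xang -55.04 zax [ 0.021  0.005 -1.   ] F [-0.69 -0.77 -0.59] M [0.001 0.097 0.063] w 0.0141 q [-0.15  0.67  1.76  0.01  0.7   0.8 ]
```

Call:
carry_out(
  steps=[
    [[0, 0, 0], 4, 0.9],
    [[0, 0, 0], 4, 0.9],
    [[0, 0, 0], 4, 0.9],
    [[0, 0, 0], 4, 0.9],
    [[0, 0, 0], 4, 0.9],
  ],
)

```text
time: 7.0
position: [0.5511, 0.0337, 0.0828]
tool_rot: [0.955, -0.295, 0.007, -0.009]
ft_force: [0.8, 1.1, 0.0]
grip_width: 0.014
```

```bash
python3 o.py
```

```text
7.0 pos [0.5511 0.0337 0.0828] xang -34.3 zax [ 0.018  0.013 -1.   ] F [0.83 1.14 0.02] M [-0.1   -0.002  0.05 ] w 0.014 q [-0.15  0.67  1.76  0.02  0.7   0.43]
```

Call:
carry_out(
  steps=[
    [[0, 0, 0], 6, 0.9],
    [[0, 0, 0], 6, 0.9],
    [[0, 0, 0], 6, 0.9],
    [[0, 0, 0], 6, 0.9],
    [[0, 0, 0], 6, 0.9],
    [[0, 0, 0], 6, 0.9],
    [[0, 0, 0], 4, 0.9],
  ],
)

```text
time: 7.7
position: [0.5511, 0.0337, 0.0828]
tool_rot: [0.998, 0.064, 0.003, -0.011]
ft_force: [0.5, 0.4, 1.1]
grip_width: 0.0138
```

```bash
python3 m.py; python3 o.py
```

```text
Mz [-0.001  0.009 -0.033  0.007 -0.009  0.025  0.015  0.03 ]
meanM [-0.108 -0.041  0.005] F [ 0.27 -0.36  0.14] tau6 [-0.154  -0.2582 -0.0625  0.0048  0.0203  0.0212  0.0191  0.0166] t 8.1
8.1 pos [0.5512 0.0336 0.0828] xang 7.12 zax [ 0.006  0.021 -1.   ] F [ 1.03 -0.18  0.33] M [-0.102 -0.058  0.03 ] w 0.0139 q [-0.15  0.67  1.75  0.03  0.72 -0.3 ]
```

Hub 1 ran free through 90°. Next I'll release, lift and look at hub 2.

Call:
carry_out(
  steps=[
    [[0, 0, 0], 0, 0.4],
    [[0, 0, 0], 0, 0.4],
    [[0, 0, 0], 0, 0.4],
    [[0, 0, 1], 0, 0.4],
    [[0, 0, 3], 0, 0.2],
    [[0, 0, 4], 0, 0],
    [[0, 2, 4], -8, 0],
    [[-1, 2, 4], -8, 0],
    [[-1, 2, 0], -8.5, 0],
    [[-1, 2, 0], -8.5, 0],
  ],
)

```text
time: 9.1
position: [0.5212, 0.1139, 0.253]
tool_rot: [0.973, -0.232, 0.009, -0.013]
ft_force: [0.2, 0.2, -0.2]
grip_width: 0.0833
```

Call:
carry_out(
  steps=[
    [[-1, 1, 0], -8.5, 0],
    [[-1, 1, 0], -8.5, 0],
    [[-1, 1, 0], -8.5, 0],
    [[0, 0, 0], -8.5, 0],
    [[0, 0, 0], -8.5, 0],
    [[0, 0, 0], -8.5, 0],
    [[0, 0, 0], -8.5, 0],
    [[0, 0, 0], -8.5, 0],
    [[0, 0, 0], 0, 0],
    [[0, 0, 0], 0, 0],
  ],
)

```text
time: 10.1
position: [0.4858, 0.1488, 0.2623]
tool_rot: [-0.673, 0.74, -0.019, 0.007]
ft_force: [0.5, 0.3, -0.3]
grip_width: 0.0872
```

```bash
python3 o.py; python3 - <<'E'
from h import *
c=snap('wrist','w2.png'); print(c['eye'])
cv2.imwrite('pics/w2b.png',cv2.resize(cv2.imread('pics/w2.png'),(768,576),interpolation=cv2.INTER_CUBIC))
E
```

```text
10.1 pos [0.4858 0.1488 0.2623] xang -95.43 zax [ 0.036 -0.018 -0.999] F [ 0.49  0.34 -0.3 ] M [ 0.117  0.031 -0.002] w 0.0872 q [ 0.09  0.34  1.72 -0.02  1.05  1.77]
[0.54949096 0.14472291 0.40484565]
```

View pics/w2b.png

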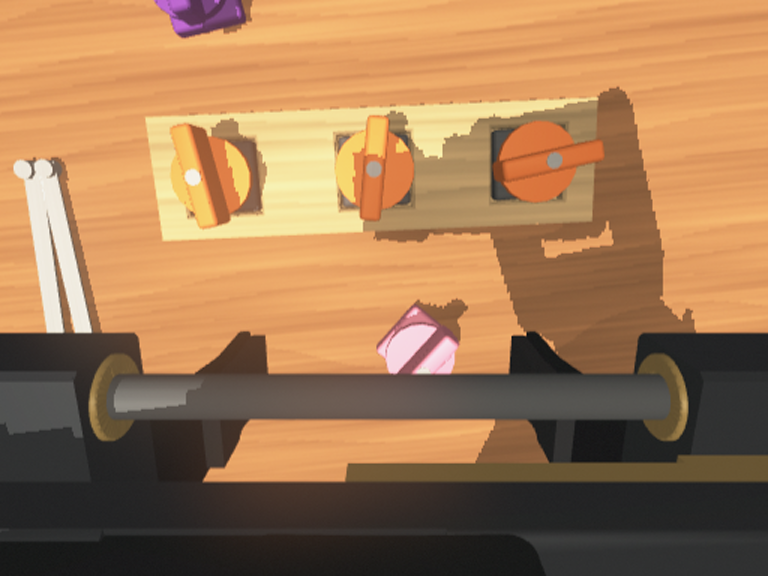

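Wing of hub 1 is turned across, at (550,160). Hub 2's dot is at (374,169) and its wing ends at (377,117) and (370,218). Hub 3's dot is at (193,177).

```bash
python3 - <<'E'
from h import *
c=load('w2.png')
f=lambda u,v,z=.086:atz(c,u/1.5,v/1.5,z)
for n,m,a,b in [('2',(374,169),(377,117),(370,219)),('3',(193,177),(182,126),(209,227)),('1',(554,160),(602,150),(500,172))]:
    p,q,r=f(*m),f(*a),f(*b);d=q-r;print(n,p,(q+r)/2,'yawdeg',np.degrees(np.arctan2(d[1],d[0])),np.linalg.norm(d))
E
```

```text
2 [0.55642523 0.14860774 0.086     ] [0.55638292 0.1489808  0.086     ] yawdeg -9.76959013793339 0.0631898256660014
3 [0.56223309 0.26353996 0.086     ] [0.56168592 0.26184663 0.086     ] yawdeg 5.246292576348193 0.0636430608942415
1 [0.55128    0.03400867 0.086     ] [0.55082776 0.03604328 0.086     ] yawdeg -83.41929568482826 0.06566121819794728
```

Call:
carry_out(
  steps=[
    [[2.4, 0, -2], -1.5, 0],
    [[2.4, 0, -2], -1.5, 0],
    [[2.2, 0, -2], -1.5, 0],
    [[0, 0, -3], 0, 0],
    [[0, 0, -3], 0, 0],
    [[0, 0, -3], 0, 0],
    [[0, 0, -1], 0, 0],
    [[0, 0, 0], 0, 0],
    [[0, 0, 0], 0, 0],
  ],
)

```text
time: 11.05
position: [0.5611, 0.1484, 0.1006]
tool_rot: [-0.648, 0.761, -0.022, 0.01]
ft_force: [0.6, 0.2, -0.1]
grip_width: 0.0868
```

```bash
python3 o.py
```

```text
11.05 pos [0.5611 0.1484 0.1006] xang -99.23 zax [ 0.043 -0.02  -0.999] F [ 0.59  0.23 -0.07] M [ 0.106  0.038 -0.038] w 0.0868 q [ 0.08  0.66  1.69 -0.03  0.75  1.83]
```

Call:
carry_out(
  steps=[
    [[-0.5, 0, -1], -0.5, 0.3],
    [[0, 0, -0.8], 0, 0.5],
    [[0, 0, 0], 0, 0.6],
    [[0, 0, 0], 0, 0.6],
  ],
)

```text
time: 11.45
position: [0.558, 0.1489, 0.0853]
tool_rot: [-0.645, 0.764, -0.024, 0.013]
ft_force: [0.5, 0.0, 0.5]
grip_width: 0.0624
```

```bash
python3 o.py
```

```text
11.45 pos [0.558  0.1489 0.0853] xang -99.7 zax [ 0.051 -0.019 -0.999] F [0.51 0.03 0.46] M [-0.     0.036  0.016] w 0.0624 q [ 0.08  0.68  1.71 -0.04  0.71  1.85]
```

Call:
carry_out(
  steps=[
    [[-0.15, 0, -0.1], 0, 0.9],
    [[0, 0, 0], 0, 0.9],
    [[0, 0, 0], 0, 0.9],
    [[0, 0, 0], 0, 0.9],
    [[0, 0, 0], 0, 0.9],
    [[0, 0, 0], 0, 0.9],
    [[0, 0, 0], 0, 0.9],
    [[0, 0, 0], 0, 0.9],
  ],
  squeeze=8,
)

```text
time: 12.25
position: [0.5573, 0.149, 0.0855]
tool_rot: [-0.645, 0.764, -0.025, 0.014]
ft_force: [-0.7, 0.5, -0.7]
grip_width: 0.0142
```

```bash
python3 o.py
```

```text
12.25 pos [0.5573 0.149  0.0855] xang -99.7 zax [ 0.054 -0.019 -0.998] F [-0.73  0.54 -0.7 ] M [0.116 0.098 0.034] w 0.0142 q [ 0.08  0.68  1.71 -0.04  0.7   1.85]
```

Call:
carry_out(
  steps=[
    [[0, 0, 0], 2, 0.9],
    [[0, 0, 0], 2, 0.9],
    [[0, 0, 0], 2, 0.9],
  ],
)

```text
time: 12.55
position: [0.5574, 0.149, 0.0855]
tool_rot: [-0.685, 0.728, -0.024, 0.016]
ft_force: [0.6, 0.1, 0.5]
grip_width: 0.014
```

```bash
python3 o.py; sed -i 's/range(8)/range(6)/' m.py; python3 m.py
```

```text
12.55 pos [0.5574 0.149  0.0855] xang -93.5 zax [ 0.055 -0.013 -0.998] F [0.59 0.06 0.53] M [0.074 0.107 0.019] w 0.014 q [ 0.08  0.68  1.71 -0.03  0.7   1.73]
Mz [ 0.041  0.022 -0.055 -0.017  0.01  -0.019]
meanM [ 0.133  0.093 -0.003] F [-0.23  0.08  0.51] tau6 [-0.0703 -0.1331 -0.0315  0.0024  0.009   0.0083] t 12.85
```

Call:
carry_out(
  steps=[
    [[0, 0, 0], 2, 0.9],
    [[0, 0, 0], 2, 0.9],
    [[0, 0, 0], 2, 0.9],
  ],
)

```text
time: 13.15
position: [0.5573, 0.1491, 0.0855]
tool_rot: [0.722, -0.691, 0.023, -0.017]
ft_force: [-0.2, -0.5, -0.7]
grip_width: 0.0139
```

```bash
python3 m.py; python3 o.py
```

```text
Mz [-0.041  0.041 -0.02  -0.018  0.023 -0.008]
meanM [ 0.092  0.092 -0.004] F [ 0.11 -0.3   0.34] tau6 [-0.0725 -0.1311 -0.0297  0.0036  0.0096  0.0085] t 13.45
13.45 pos [0.5573 0.1491 0.0855] xang -87.55 zax [ 0.056 -0.007 -0.998] F [-0.26 -0.91  0.1 ] M [ 0.105  0.106 -0.008] w 0.0138 q [ 0.07  0.68  1.72 -0.02  0.69  1.61]
```

Call:
carry_out(
  steps=[
    [[0, 0, 0], 3, 0.9],
    [[0, 0, 0], 3, 0.9],
    [[0, 0, 0], 3, 0.9],
    [[0, 0, 0], 3, 0.9],
  ],
)

```text
time: 13.85
position: [0.5573, 0.1492, 0.0855]
tool_rot: [0.792, -0.61, 0.021, -0.019]
ft_force: [0.2, -1.1, 0.3]
grip_width: 0.0139
```

```bash
python3 m.py
```

```text
Mz [-0.018  0.038  0.036  0.008 -0.009  0.019]
meanM [0.091 0.135 0.013] F [ 0.18 -0.17  0.61] tau6 [-0.1085 -0.206  -0.0519 -0.0006  0.0099  0.0095] t 14.15
```

Call:
carry_out(
  steps=[
    [[0, 0, 0], 3, 0.9],
    [[0, 0, 0], 3, 0.9],
    [[0, 0, 0], 3, 0.9],
    [[0, 0, 0], 3, 0.9],
  ],
)

```text
time: 14.55
position: [0.5574, 0.1494, 0.0855]
tool_rot: [0.852, -0.523, 0.019, -0.021]
ft_force: [-1.2, 0.2, 0.1]
grip_width: 0.0141
```

```bash
python3 m.py; python3 o.py
```

```text
Mz [ 0.022 -0.019  0.016  0.014  0.028  0.036]
meanM [0.074 0.114 0.016] F [-0.23 -0.15  0.43] tau6 [-0.1093 -0.2046 -0.0511 -0.0008  0.009   0.0085] t 14.85
14.85 pos [0.5574 0.1494 0.0855] xang -63.2 zax [ 0.054  0.016 -0.998] F [-0.01 -0.21  0.51] M [0.065 0.1   0.036] w 0.0136 q [0.06 0.67 1.72 0.02 0.69 1.15]
```

Call:
carry_out(
  steps=[
    [[0, 0, 0], 3, 0.9],
    [[0, 0, 0], 3, 0.9],
    [[0, 0, 0], 3, 0.9],
  ],
)

```text
time: 15.15
position: [0.5574, 0.1495, 0.0854]
tool_rot: [0.891, -0.454, 0.017, -0.023]
ft_force: [-0.0, 0.5, 1.0]
grip_width: 0.0139
```

```bash
python3 m.py
```

```text
Mz [ 0.003  0.004  0.026  0.027 -0.009 -0.003]
meanM [0.052 0.117 0.008] F [-0.04  0.16  0.65] tau6 [-0.107  -0.2028 -0.0504 -0.0005  0.0087  0.0079] t 15.45
```

Call:
carry_out(
  steps=[
    [[0, 0, 0], 5, 0.9],
    [[0, 0, 0], 5, 0.9],
    [[0, 0, 0], 5, 0.9],
    [[0, 0, 0], 5, 0.9],
    [[0, 0, 0], 5, 0.9],
    [[0, 0, 0], 5, 0.9],
    [[0, 0, 0], 5, 0.9],
    [[0, 0, 0], 5, 0.9],
    [[0, 0, 0], 3, 0.9],
    [[0, 0, 0], 0, 0.9],
  ],
)

```text
time: 16.45
position: [0.557, 0.1497, 0.0855]
tool_rot: [0.996, -0.085, 0.007, -0.027]
ft_force: [0.1, 0.6, 0.8]
grip_width: 0.0139
```

```bash
python3 m.py; python3 o.py
```

```text
Mz [ 0.012  0.033 -0.017  0.039  0.022  0.03 ]
meanM [-0.053  0.045  0.02 ] F [-0.28 -0.16  0.59] tau6 [-0.0507 -0.0061  0.0083  0.0083  0.0052  0.0022] t 16.75
16.75 pos [0.557  0.1497 0.0855] xang -9.78 zax [ 0.019  0.053 -0.998] F [-0.46 -1.3   2.03] M [-0.088 -0.017  0.03 ] w 0.0139 q [0.04 0.68 1.7  0.08 0.74 0.16]
```

Hub 2 is free too. Next is hub 3, approached with the tool half-turned, so that the small accumulated tilt cancels.

Call:
carry_out(
  steps=[
    [[0, 0, 0], 0, 0.4],
    [[0, 0, 0], 0, 0.4],
    [[0, 0, 0], 0, 0.4],
    [[0, 0, 1], 0, 0.4],
    [[0, 0, 3], 0, 0.2],
    [[0, 0, 4], 0, 0],
    [[0.5, 1, 4], 8, 0],
    [[1, 1.5, 4], 8, 0],
    [[1, 1.5, 0], 8, 0],
    [[1, 1.5, 0], 8, 0],
  ],
)

```text
time: 17.75
position: [0.59, 0.2044, 0.2563]
tool_rot: [0.979, 0.201, 0.0, -0.025]
ft_force: [0.1, 0.6, -0.4]
grip_width: 0.0837
```

Call:
carry_out(
  steps=[
    [[1, 1.5, 0], 8, 0],
    [[1, 1.5, 0], 8, 0],
    [[1, 1.5, 0], 8, 0],
    [[0.5, 1, 0], 8, 0],
    [[0, 0, 0], 8, 0],
    [[0, 0, 0], 8, 0],
    [[0, 0, 0], 8, 0],
    [[0, 0, 0], 8, 0],
    [[0, 0, 0], 8, 0],
    [[0, 0, 0], 0, 0],
  ],
)

```text
time: 18.75
position: [0.6267, 0.2645, 0.266]
tool_rot: [0.653, 0.757, -0.01, -0.021]
ft_force: [0.9, 0.3, 0.6]
grip_width: 0.0869
```

```bash
python3 o.py; python3 - <<'E'
from h import *
c=snap('wrist','w3.png'); print(c['eye'])
cv2.imwrite('pics/w3b.png',cv2.resize(cv2.imread('pics/w3.png'),(768,576),interpolation=cv2.INTER_CUBIC))
E
```

```text
18.75 pos [0.6267 0.2645 0.266 ] xang 98.37 zax [-0.045  0.012 -0.999] F [0.92 0.31 0.55] M [ 0.09  -0.148 -0.023] w 0.0869 q [ 0.23  0.6   1.23  0.02  1.35 -1.5 ]
[0.56415191 0.25262848 0.40888258]
```

View pics/w3b.png

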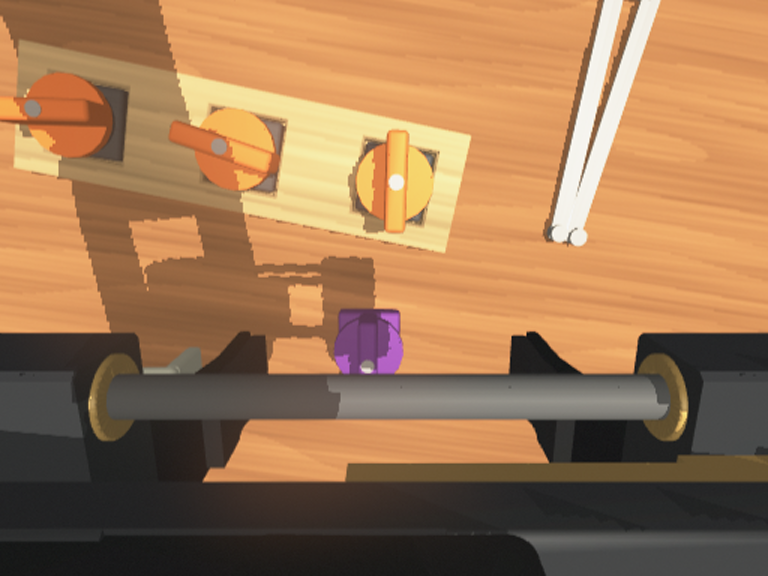

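```bash
python3 - <<'E'
from h import *
c=load('w3.png')
f=lambda u,v,z=.086:atz(c,u/1.5,v/1.5,z)
p,q,r=f(397,182),f(398,131),f(396,232);d=q-r;print(p,(q+r)/2,'yawdeg',np.degrees(np.arctan2(d[1],d[0])),np.linalg.norm(d))
print('purple',f(368,345,.04))
E
```

```text
[0.56266465 0.26482898 0.086     ] [0.56303829 0.2648717  0.086     ] yawdeg -172.50020332609697 0.06398113027805785
purple [0.69106502 0.26281454 0.04      ]
```

Call:
carry_out(
  steps=[
    [[-2.1, 0, -2], -0.5, 0],
    [[-2.1, 0, -2], -0.4, 0],
    [[-2, 0, -2], 0, 0],
    [[0, 0, -3], 0, 0],
    [[0, 0, -3], 0, 0],
    [[0, 0, -3], 0, 0],
    [[0, 0, -1], 0, 0],
    [[0, 0, 0], 0, 0],
    [[0, 0, 0], 0, 0],
  ],
)

```text
time: 19.7
position: [0.564, 0.2644, 0.1079]
tool_rot: [0.67, 0.742, -0.005, -0.018]
ft_force: [-0.2, 0.0, -0.1]
grip_width: 0.0869
```

```bash
python3 o.py
```

```text
19.7 pos [0.564  0.2644 0.1079] xang 95.75 zax [-0.033  0.016 -0.999] F [-0.25  0.02 -0.14] M [ 0.09  -0.193 -0.028] w 0.0869 q [ 0.25  0.7   1.53  0.03  0.94 -1.44]
```

Call:
carry_out(
  steps=[
    [[-0.1, 0, -0.8], 0.9, 0.3],
    [[0, 0, -0.8], 0.8, 0.5],
    [[0, 0, -0.7], 0, 0.6],
    [[0, 0, 0], 0, 0.6],
    [[0, 0, 0], 0, 0.6],
  ],
)

```text
time: 20.2
position: [0.566, 0.2652, 0.0875]
tool_rot: [0.659, 0.752, -0.002, -0.015]
ft_force: [0.0, 0.1, 0.2]
grip_width: 0.0549
```

```bash
python3 o.py
```

```text
20.2 pos [0.566  0.2652 0.0875] xang 97.53 zax [-0.026  0.017 -1.   ] F [0.01 0.06 0.21] M [ 0.1   -0.133  0.021] w 0.0549 q [ 0.25  0.73  1.54  0.03  0.89 -1.47]
```

Call:
carry_out(
  steps=[
    [[-0.3, -0.1, -0.3], 0, 0.6],
    [[0, 0, -0.1], 0, 0.9],
    [[0, 0, 0], 0, 0.9],
    [[0, 0, 0], 0, 0.9],
    [[0, 0, 0], 0, 0.9],
    [[0, 0, 0], 0, 0.9],
    [[0, 0, 0], 0, 0.9],
    [[0, 0, 0], 0, 0.9],
    [[0, 0, 0], 0, 0.9],
  ],
  squeeze=8,
)

```text
time: 21.1
position: [0.563, 0.2639, 0.0837]
tool_rot: [0.659, 0.752, -0.002, -0.015]
ft_force: [-0.7, -0.2, 0.2]
grip_width: 0.0138
```

```bash
python3 m.py; python3 o.py
```

```text
Mz [-0.028  0.041  0.001  0.015 -0.005  0.021]
meanM [-0.018 -0.184  0.007] F [-0.05 -0.1  -0.61] tau6 [0.0005 0.0005 0.0006 0.0007 0.0007 0.0008] t 21.4
21.4 pos [0.563  0.2639 0.0837] xang 97.55 zax [-0.025  0.017 -1.   ] F [-0.35  0.5  -0.03] M [-0.031 -0.18   0.021] w 0.0142 q [ 0.25  0.74  1.55  0.03  0.88 -1.47]
```

Call:
carry_out(
  steps=[
    [[0, 0, 0], -2, 0.9],
    [[0, 0, 0], -2, 0.9],
  ],
)

```text
time: 21.6
position: [0.5636, 0.264, 0.0838]
tool_rot: [0.685, 0.728, -0.001, -0.015]
ft_force: [0.2, -0.3, 0.0]
grip_width: 0.0139
```

```bash
python3 m.py; python3 o.py
```

```text
Mz [ 0.08   0.011  0.087 -0.009  0.108  0.107]
meanM [-0.066 -0.213  0.064] F [-0.13 -0.3  -0.  ] tau6 [0.1747 0.1956 0.0946 0.0668 0.0627 0.0639] t 21.9
21.9 pos [0.5635 0.264  0.0838] xang 93.54 zax [-0.022  0.019 -1.   ] F [-0.32  0.04 -0.1 ] M [-0.078 -0.194  0.107] w 0.0143 q [ 0.25  0.74  1.55  0.03  0.87 -1.41]
```

Hub 3 resists at once: after 4° the steady torque is about 0.06–0.1 N m and stays, where the other two showed about 0. I've stopped turning. Hubs 1 and 2 ran free, so hub 3 is the bad one; I'll lift it by the wing.

Call:
carry_out(
  steps=[
    [[0, 0, 0], 0, 0.95],
    [[0, 0, 0], 0, 0.95],
    [[0, 0, 0.3], 0, 0.95],
    [[0, 0, 0.4], 0, 0.95],
    [[0, 0, 0.5], 0, 0.95],
    [[0, 0, 0.5], 0, 0.95],
    [[0, 0, 0.5], 0, 0.95],
  ],
  squeeze=30,
)

```text
time: 22.6
position: [0.5618, 0.2637, 0.1048]
tool_rot: [0.685, 0.728, -0.003, -0.016]
ft_force: [0.4, 0.3, -3.7]
grip_width: 0.0136
```

```bash
python3 m.py; python3 o.py
```

```text
Mz [-0.023  0.038  0.073  0.007  0.013  0.055]
meanM [ 0.079 -0.161  0.027] F [ 0.05  0.18 -3.27] tau6 [0.0035 0.0048 0.0034 0.0029 0.0027 0.0027] t 22.9
22.9 pos [0.5619 0.2636 0.1043] xang 93.53 zax [-0.027  0.018 -0.999] F [-0.01 -0.35 -3.02] M [ 0.095 -0.154  0.055] w 0.0138 q [ 0.25  0.71  1.54  0.03  0.92 -1.4 ]
```

Call:
carry_out(
  steps=[
    [[0, 0, 1], 0, 0.95],
    [[0, 0, 2], 0, 0.95],
    [[0, 0, 3], 0, 0.95],
    [[0, 0, 3], 0, 0.95],
    [[0, 0, 3], 0, 0.95],
    [[0, -1.5, 0], 0, 0.95],
    [[0, -3, 0], 0, 0.95],
    [[0, -4, 0], 0, 0.95],
    [[-0.3, -4, 0], 0, 0.95],
    [[-0.3, -4, 0], 0, 0.95],
  ],
)

```text
time: 23.9
position: [0.5501, 0.0945, 0.2261]
tool_rot: [0.681, 0.732, -0.005, -0.018]
ft_force: [0.9, -0.7, -3.2]
grip_width: 0.0137
```

Call:
carry_out(
  steps=[
    [[-0.3, -4, 0], 0, 0.95],
    [[-0.3, -4, 0], 0, 0.95],
    [[-0.3, -4, 0], 0, 0.95],
    [[-0.3, -4, 0], 0, 0.95],
    [[-0.3, -4, 0], 0, 0.95],
    [[-0.3, -4, 0], 0, 0.95],
    [[-0.3, -4, 0], 0, 0.95],
    [[-0.3, -3, 0], 0, 0.95],
    [[0, -1.5, 0], 0, 0.95],
    [[0, 0, 0], 0, 0.95],
  ],
)

```text
time: 24.9
position: [0.5085, -0.2547, 0.213]
tool_rot: [0.685, 0.728, -0.012, -0.027]
ft_force: [0.2, 1.3, -3.4]
grip_width: 0.0136
```

```bash
python3 o.py
```

```text
24.9 pos [ 0.5085 -0.2547  0.213 ] xang 93.46 zax [-0.055  0.02  -0.998] F [ 0.2   1.27 -3.38] M [ 0.107 -0.17  -0.005] w 0.0136 q [-0.65  0.51  1.57 -0.02  1.12 -2.27]
```

```bash
python3 - <<'E'
from h import *
c=snap('wrist','w4.png'); print(c['eye'])
cv2.imwrite('pics/w4b.png',cv2.resize(cv2.imread('pics/w4.png'),(768,576),interpolation=cv2.INTER_CUBIC))
E
```

```text
[ 0.44680573 -0.26178909  0.35657193]
```

View pics/w4b.png

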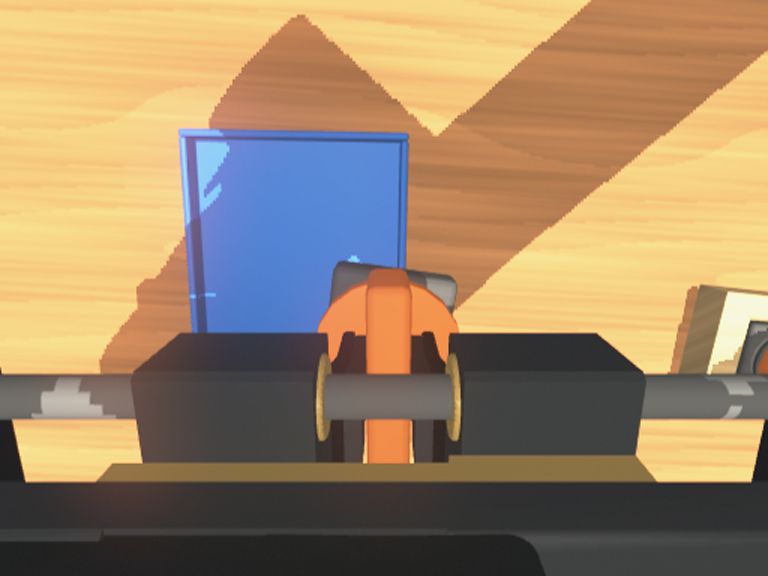

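```bash
python3 - <<'E'
from h import *
c=load('w4.png');t=load('top0.png')
f=lambda u,v,z=.025:atz(c,u/1.5,v/1.5,z)
a,b=f(180,129),f(408,133);d=b-a;n=np.array([-d[1],d[0],0]);L=np.linalg.norm(d)
print(a,b,L); n=n/L; n=n if n[0]>0 else -n; print('centre',(a+b)/2+.075*n, 'yaw',np.degrees(np.arctan2(d[1],d[0])))
print(tri([(c,180/1.5,129/1.5),(t,613/1.5,381/1.5)]),tri([(c,408/1.5,133/1.5),(t,539/1.5,387/1.5)]))
E
```

```text
[ 0.41799476 -0.38985919  0.025     ] [ 0.41103973 -0.24271298  0.025     ] 0.14731048809319874
centre [ 0.48943361 -0.31274508  0.025     ] yaw 92.70613798724975
[ 0.41988124 -0.38760901  0.03557197] [ 0.41014535 -0.24305237  0.02536128]
```

Call:
carry_out(
  steps=[
    [[-1, -2, 0], 0, 0.95],
    [[-1, -3, 0], 0, 0.95],
    [[0, -1, -1], 0, 0.95],
    [[0, 0, -2], 0, 0.95],
    [[0, 0, -2], 0, 0.95],
    [[0, 0, -2], 0, 0.95],
    [[0, 0, -2], 0, 0.95],
    [[0, 0, -1], 0, 0.95],
    [[0, 0, 0], 0, 0.95],
    [[0, 0, 0], 0, 0.95],
  ],
)

```text
time: 25.95
position: [0.4879, -0.2953, 0.1058]
tool_rot: [0.679, 0.733, -0.008, -0.035]
ft_force: [-0.4, 0.1, -3.9]
grip_width: 0.0137
```

```bash
python3 m.py; python3 o.py
```

```text
Mz [ 0.029 -0.021  0.026 -0.008  0.009 -0.026]
meanM [ 0.045 -0.226  0.001] F [ 0.14 -0.06 -3.71] tau6 [0.0044 0.0069 0.0066 0.006  0.0056 0.0053] t 26.25
26.25 pos [ 0.4881 -0.2968  0.1067] xang 94.22 zax [-0.061  0.035 -0.998] F [-0.18 -0.21 -3.76] M [ 0.068 -0.26  -0.026] w 0.0137 q [-0.73  0.67  1.63 -0.02  0.91 -2.37]
```

Call:
carry_out(
  steps=[
    [[0, -0.5, -0.3], 0, 0.95],
    [[0, -0.5, -0.3], 0, 0.95],
    [[0, -0.5, -0.3], 0, 0.95],
    [[0, -0.4, -0.3], 0, 0.95],
    [[0, 0, 0], 0, 0.95],
    [[0, 0, 0], 0, 0.95],
  ],
)

```text
time: 26.85
position: [0.4883, -0.3192, 0.0944]
tool_rot: [0.68, 0.732, -0.008, -0.033]
ft_force: [0.3, 0.5, -3.9]
grip_width: 0.014
```

```bash
python3 o.py
```

```text
26.85 pos [ 0.4883 -0.3192  0.0944] xang 94.12 zax [-0.059  0.033 -0.998] F [ 0.26  0.48 -3.87] M [ 0.046 -0.23  -0.003] w 0.014 q [-0.76  0.7   1.61 -0.02  0.9  -2.39]
```

Call:
carry_out(
  steps=[
    [[0, 0, -0.4], 0, 0.95],
    [[0, 0, -0.4], 0, 0.95],
    [[0, 0, -0.3], 0, 0.95],
    [[0, 0, -0.2], 0, 0.95],
    [[0, 0, 0], 0, 0.95],
  ],
)

```text
time: 27.35
position: [0.488, -0.3183, 0.08]
tool_rot: [0.68, 0.732, -0.008, -0.033]
ft_force: [-1.0, -0.6, -4.4]
grip_width: 0.0135
```

```bash
python3 o.py
```

```text
27.35 pos [ 0.488  -0.3183  0.08  ] xang 94.15 zax [-0.06   0.034 -0.998] F [-1.04 -0.59 -4.36] M [ 0.091 -0.206 -0.03 ] w 0.0135 q [-0.76  0.72  1.61 -0.02  0.87 -2.39]
```

Call:
carry_out(
  steps=[
    [[0, 0, -0.2], 0, 0.95],
    [[0, 0, -0.15], 0, 0.95],
    [[0, 0, 0], 0, 0.95],
  ],
)

```text
time: 27.65
position: [0.4882, -0.3182, 0.0762]
tool_rot: [0.68, 0.732, -0.008, -0.033]
ft_force: [-0.6, 0.5, -4.1]
grip_width: 0.0136
```

```bash
python3 o.py
```

```text
27.65 pos [ 0.4882 -0.3182  0.0762] xang 94.16 zax [-0.06   0.034 -0.998] F [-0.55  0.47 -4.05] M [ 0.071 -0.21  -0.024] w 0.0136 q [-0.76  0.73  1.62 -0.02  0.87 -2.39]
```

Call:
carry_out(
  steps=[
    [[0, 0, -0.1], 0, 0.95],
    [[0, 0, 0], 0, 0.95],
  ],
)

```text
time: 27.85
position: [0.4883, -0.3184, 0.0754]
tool_rot: [0.68, 0.732, -0.008, -0.033]
ft_force: [-0.2, 0.2, -3.9]
grip_width: 0.0139
```

```bash
python3 o.py
```

```text
27.85 pos [ 0.4883 -0.3184  0.0754] xang 94.17 zax [-0.059  0.034 -0.998] F [-0.2   0.18 -3.88] M [ 0.059 -0.219  0.023] w 0.0139 q [-0.76  0.73  1.62 -0.02  0.86 -2.39]
```

Call:
carry_out(
  steps=[
    [[0, 0, -0.1], 0, 0.95],
    [[0, 0, 0], 0, 0.95],
  ],
)

```text
time: 28.05
position: [0.4885, -0.3185, 0.0752]
tool_rot: [0.68, 0.732, -0.008, -0.033]
ft_force: [-0.6, 0.8, -4.2]
grip_width: 0.0137
```

Call:
carry_out(
  steps=[
    [[0, 0, -0.1], 0, 0.95],
    [[0, 0, 0], 0, 0.95],
  ],
)

```text
time: 28.25
position: [0.4884, -0.3184, 0.0752]
tool_rot: [0.68, 0.732, -0.008, -0.033]
ft_force: [-0.7, 0.9, -1.7]
grip_width: 0.0139
```

```bash
python3 m.py; python3 o.py
```

```text
Mz [ 0.01  -0.02  -0.013 -0.002  0.014  0.027]
meanM [ 0.164 -0.066  0.003] F [-1.21  0.72  1.07] tau6 [ 0.0004 -0.0002 -0.     -0.0003 -0.0005 -0.0007] t 28.55
28.55 pos [ 0.4884 -0.3184  0.075 ] xang 94.17 zax [-0.059  0.033 -0.998] F [-1.35  0.87  2.13] M [ 0.181 -0.095  0.027] w 0.0142 q [-0.76  0.73  1.62 -0.02  0.86 -2.39]
```

Contact: the force went from -3.7 to about +1 N. I'll ease the grip so the hub settles flat, then open.

Call:
carry_out(
  steps=[
    [[0, 0, 0], 0, 0.84],
    [[0, 0, -0.1], 0, 0.84],
    [[0, 0, 0], 0, 0.84],
    [[0, 0, 0], 0, 0.84],
  ],
  squeeze=3,
)

```text
time: 28.95
position: [0.4876, -0.3177, 0.0739]
tool_rot: [0.68, 0.732, -0.008, -0.034]
ft_force: [-0.1, 1.1, 1.3]
grip_width: 0.0144
```

```bash
python3 m.py; python3 o.py
```

```text
Mz [ 0.034 -0.015 -0.017 -0.037 -0.003 -0.033]
meanM [ 0.2    0.005 -0.012] F [-1.52  1.05  1.61] tau6 [ 0.0001 -0.0015 -0.0017 -0.0016 -0.0016 -0.0017] t 29.25
29.25 pos [ 0.4876 -0.3177  0.074 ] xang 94.17 zax [-0.061  0.035 -0.998] F [-2.32  1.76  1.79] M [ 0.229 -0.024 -0.033] w 0.0145 q [-0.76  0.73  1.62 -0.02  0.86 -2.39]
```

Now release slowly, lift, and back away for a look.

Call:
carry_out(
  steps=[
    [[0, 0, 0], 0, 0.8],
    [[0, 0, 0], 0, 0.75],
    [[0, 0, 0], 0, 0.6],
    [[0, 0, 0], 0, 0.5],
    [[0, 0, 0], 0, 0.5],
    [[0, 0, 0], 0, 0.5],
    [[0, 0, 1], 0, 0.5],
    [[0, 0, 2], 0, 0.5],
    [[0, 0, 4], 0, 0.3],
    [[0, 0, 4], 0, 0],
  ],
)

```text
time: 30.25
position: [0.4863, -0.3167, 0.1828]
tool_rot: [0.68, 0.732, -0.008, -0.038]
ft_force: [0.7, -1.1, -1.0]
grip_width: 0.0528
```

Call:
carry_out(
  steps=[
    [[0, 0, 4], 0, 0],
    [[2, 0, 2], 0, 0],
    [[3, 0, 0], 0, 0],
    [[2, 0, 0], 0, 0],
    [[0, 0, 0], 0, 0],
    [[0, 0, 0], 0, 0],
  ],
)

```text
time: 30.85
position: [0.5598, -0.3184, 0.2592]
tool_rot: [0.681, 0.732, -0.008, -0.028]
ft_force: [-0.3, -0.6, -0.0]
grip_width: 0.0863
```

```bash
python3 o.py; python3 - <<'E'
from h import *
w=snap('wrist','w5.png');s=snap('side','s5.png');t=snap('top','t5.png')
i=[x['pixels'][:,:,::-1] for x in (w,s,t)]
a=cv2.resize(i[0],(400,300),interpolation=cv2.INTER_AREA);b=cv2.resize(i[1],(400,300),interpolation=cv2.INTER_AREA)
c=cv2.resize(i[2][180:290,150:430],(800,300),interpolation=cv2.INTER_CUBIC)
cv2.imwrite('pics/v5.png',np.vstack([np.hstack([a,b]),c]))
E
```

```text
30.85 pos [ 0.5598 -0.3184  0.2592] xang 94.12 zax [-0.052  0.027 -0.998] F [-0.3  -0.58 -0.03] M [ 0.058 -0.186 -0.017] w 0.0863 q [-0.69  0.56  1.32 -0.01  1.32 -2.33]
```

View pics/v5.png

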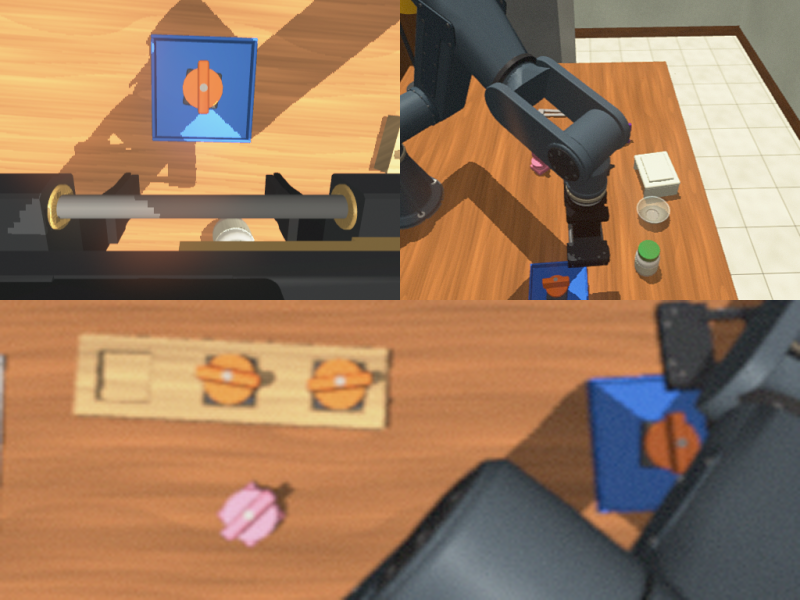

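The hub stands upright and central in the tray: its wrist-view dot is at (203,88), and the tray spans about 152–257 by 36–142. The other two hubs sit in the rack with their wings turned along it at (228,378) and (340,383), the third recess is empty, and the gripper is clear. Handing in.

```bash
python3 -c "
from rig import robot
print(robot.hand_in())"
```

```text
the job is handed in; nothing more can be done
None
```

The bad hub is in the blue tray and the other two are in the rack with their wings turned. I handed the job in at about 31 s of the 72 s allowed; no verdict was reported.

- **Testing:** I tested the hubs from right to left as the top camera sees them. The first two ran free through about 90°, with a steady torque of about 0 ± 0.04 N m, and I left their wings there. The third resisted within 4°, with a steady torque of about 0.06–0.1 N m, so I stopped turning it at once.
- **Placing:** I lifted the third hub by its wing and lowered it until it touched the tray floor. Then I eased the grip before letting go.
- **Last checks:** The final pictures show that hub upright and near the tray's centre, and the other two seated with wings turned. The hide, dish, jar and pink look-alike looked undisturbed. The arm hid the purple look-alike and part of the tong, and I did not measure that any bystander stayed put.
- **What was off:** The tool had tilted 3–4° by the time of placing. The hub's foot touched edge-first, about 1 mm early, and settled flat as the grip eased. Top-camera positions away from the picture's centre were up to 9 mm off from the wrist camera's, so I used the wrist camera's.

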